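# Put the two burners of a hob back together

### The arm

A 6-joint arm with a two-finger parallel gripper is mounted at the origin on a cart in front of the work surface, level with it; the furniture and walls round the work are solid. World frame = base frame: x ahead of the robot, y to its left, z up, the work surface at z = 0. Lengths are in m, angles in degrees, forces in N, time in s.
With the tool pointing down it reaches from about 0.25 to 0.775 m from the base axis. Payload 8.9 kg.
Tool frame: the origin (TCP) lies at the very end of the fingers, on their centre line; the grasp point (between the pads) lies 19 mm behind it (manip.hold_point_z is the distance from the TCP to the grasp point, in m); z points along the fingers, y is the line along which they close (so a half turn about z gives the same grasp; the last joint's range is limited). The gripper opens to 85 mm and grips with 20 to 120 N. Pads are 22 mm wide; open, the fingers measure 114 mm over their backs; the gripper's body (76 mm by 85 mm) begins 54 mm behind the grasp point. The pads swing forward as they close: fully open they stand 13 mm farther back than shut.
Start: joints at [-76.106, 16.656, -8.789, 64.555, 0, 82.019], TCP at [0.196, -0.487, 0.231] pointing down, gripper open.
Joint ranges: [-144.48, 144.48], [-52.06, 99.96], [-74.48, 78.29], [-112.23, 115.85], [-86.99, 84.42], [-180, 180]. Speed limits (degrees/s): [127.2, 127.2, 159.86, 180, 180, 180].

### API

Orientations are given as [roll, pitch, yaw] about the fixed x, y, z axes, in that order (R = Rz(yaw) Ry(pitch) Rx(roll)).
In Python, from station import monitor, vision, manip gives the robot as it stands.
- The arm moves only by the tool carry_out, never from a script. Its argument "series" is a list of rows, each a list of 7 numbers: the finger opening in cm, from 0 to 8.54, then the shift along the tool's x, y, z in cm, then the turn, a rotation vector about the tool's x, y, z in degrees. A call has 1 to 5 rows; each row is the pose to reach, as a shift and turn from the pose commanded when the call began, along the tool's axes at that moment; what a row does not reach only later rows make up. A row lasts 1/10 s, in which the tool goes at most 50 mm and 8.59 degrees, less where a joint would pass 70% of its speed; a pose out of reach is approached as far as the arm can. A call with a gripper value outside its range is refused whole. The fingers move at their own pace and stop on an object; "grip_force" is the grip in N (left out, the last holds). Time passes only in rows, so rows that repeat a pose let the fingers close. It gives the time, the measured TCP pose, the force, the opening and the grip force at its end, in the units of the state.
- monitor.get_obs(): the state, without advancing time (a new reading comes with each control period).
- vision.camera(name): name is "side" or "top" or "wrist"; returns a dict with "frame" (400x640x3 uint8, blue, green, red), "range_z" (400x640 float32, m along the optical axis (not along the pixel's ray), 0 where there is no reading), "intrinsics" (3x3 intrinsics, pixels), "dist" ([k1, k2, p1, p2, k3] as OpenCV has them; the pictures are not rectified), "cam_to_world" (4x4, takes a point from camera to world coordinates). Camera axes: x right, y down, z forward; pixel columns grow to the right and rows downward; lengths in m; the calibration is good to about 2 mm. A picture is of the moment at which its call begins.
- manip.finish_job(): hands the job in; it is judged then, once.
Trained networks look in a picture, given as the dict that the camera call returned (one of the last four; its "shot" number tells which), for a name from the list of things; names that differ only in an ending like _2 or _b are one class to them, and where a whole thing is asked for, a point or a joint stands for the part that bears it (a point fixed in the world has none). Each returns a list of dicts, best first, with "confidence" (0 to 1); they miss things now and then, are a little off and sometimes report something else, mostly with a low value. They report only what shows in the picture. A call takes as long as a camera call. They do not tell look-alikes from the thing itself.
- vision.silhouettes(thing, picture): "mask" (400x640 bool, what is visible of it) and "centre" ([column, row] in pixels, amid what is visible of it).
The state is a dict: "t": time; "joint_pos": joint angles; "qd": joint speeds; "effort": joint torques, N m; "tool_pos": TCP position; "tool_rot": TCP orientation; "force": force on the tool from outside, world axes, zero at the start; "moment": the same for the moment, N m; "gripper_width": opening from 0.0 (shut) to 1.0 (fully open); "grasp_force": force on a finger pad.
Only numpy, scipy, OpenCV 4.12 (cv2) and the standard library are available. Lean on these libraries where they do the work, as an engineer would, in place of code of your own. Each camera call takes 0.05 s, during which the arm holds its last target. There are 200 camera calls.

### The job

The hob's burners have been cleaned; put them back together. Set each ring-shaped spreader over the burner neck it fits, the large on the large burner and the small on the small one, so that it sits flat; lay the matching cap on each spreader with its plug down inside the ring; and only then stand the iron pan support over both burners, all four feet inside the hob's raised edge. Put the parts down, do not drop them, and leave the kitchen timer standing where it is.

Things in the scene. Friction and masses are not known exactly. Their poses are not given: they have to be found in the camera images.
- hob: stainless two-burner table hob, fixed, 337 x 160 mm. Origin: on the table, under the centre of its well, midway between the burners; z up. Well floor 36 mm above the table, 264 mm (its x) by 144 mm (its y) inside a raised edge 8 mm higher (top 44 mm above the table). Toward -x a strip 62 mm wide with two black control knobs, tops 62 mm above the table
- burner_large: the larger burner, fixed on the hob's well floor: a dark round flange 4 mm thick, on it a bright tapered neck with a brass jet, its top 12 mm above the well floor; flange diameter 76 mm, neck diameter 41 mm at its root, 31 mm at its top. Origin: on its axis at the well floor (36 mm above the table), 65 mm from the hob's origin along the hob's +x or -x; z up
- burner_small: the smaller burner, fixed on the hob's well floor: a dark round flange 4 mm thick, on it a bright tapered neck with a brass jet, its top 12 mm above the well floor; flange diameter 58 mm, neck diameter 26.5 mm at its root, 19 mm at its top. Origin: on its axis at the well floor (36 mm above the table), 65 mm from the hob's origin along the hob's +x or -x; z up
- spreader_large: bare-aluminium burner spreader: a low open ring with flame slots round it, bore straight through; outer diameter 62 mm, bore 45 mm, height 18 mm, 0.11 kg. Fully seated it rests on the flange of the large burner, 4 mm above the well floor. Origin: centre of its underside, z up
- spreader_small: bare-aluminium burner spreader: a low open ring with flame slots round it, bore straight through; outer diameter 46 mm, bore 31 mm, height 18 mm, 0.07 kg. Fully seated it rests on the flange of the small burner, 4 mm above the well floor. Origin: centre of its underside, z up
- cap_large: black enamelled burner cap: a slightly domed disc standing on a short tapered plug; disc diameter 66 mm, edge 5 to 11 mm above the plug's bottom, crown 13 mm; plug 33 mm wide at its bottom, 41 mm where it meets the disc. Seated: disc flat on its spreader, plug's bottom 13 mm above the spreader's underside. 0.13 kg. Origin: centre of the bottom of the plug, z up
- cap_small: black enamelled burner cap: a slightly domed disc standing on a short tapered plug; disc diameter 49 mm, edge 5 to 11 mm above the plug's bottom, crown 13 mm; plug 21 mm wide at its bottom, 27 mm where it meets the disc. Seated: disc flat on its spreader, plug's bottom 13 mm above the spreader's underside. 0.08 kg. Origin: centre of the bottom of the plug, z up
- pan_support: black cast-iron frame, 250 (x) x 130 (y) x 46 mm, 0.55 kg, on four corner feet, eight short fingers. Lift by the middle bar (along y at x = 0, 10 mm wide, 34 to 46 mm above the feet), free within 25 mm of its middle. Same after half a turn. In place: centre over the hob's origin, x along the hob's x, feet on the well floor, 7 mm play to the raised edge. Origin: centre, at the feet's bottoms, z up
- timer: bystander: a small white kitchen timer, 62 mm square, 51 mm high, with a red knob, on the far side of the work. Origin: centre of its underside. To be left where it is
Mind the look-alikes: they are no part of the job. What is shaped like the cap_large but orange is not meant.

How it is judged (in metres and radians):
On the way, in this order (a step that is already met when the one before it is completed fails the run):
1. both spreaders sit flat over the necks of their own burners (horizontal distance between spreader_large and burner_large below 0.005 m and z of spreader_large in the frame of burner_large between 0.0015 and 0.0065 m and angle between each of spreader_large, spreader_small's own z axis and vertical below 0.07 rad and horizontal distance between spreader_small and burner_small below 0.005 m and z of spreader_small in the frame of burner_small between 0.0015 and 0.0065 m), for 0.2 s.
2. both caps lie on their own spreaders, plugs down in the rings (all of step 1 and horizontal distance between cap_large and spreader_large below 0.006 m and z of cap_large in the frame of spreader_large between 0.0105 and 0.0155 m and angle between each of cap_large, cap_small's own z axis and vertical below 0.07 rad and horizontal distance between cap_small and spreader_small below 0.006 m and z of cap_small in the frame of spreader_small between 0.0105 and 0.0155 m), for 0.2 s.
3. the pan support stands in the hob's well over both burners (all of step 2 and x of pan_support in the frame of hob between -0.012 and 0.012 m and y of pan_support in the frame of hob between -0.012 and 0.012 m and z of pan_support in the frame of hob between 0.0335 and 0.0385 m and angle between the x axis of pan_support and the x axis of hob, either way round below 0.12 rad and angle between pan_support's own z axis and vertical below 0.03 rad), for 0.2 s.
At the end, for the whole second after the job is handed in: Each spreader flat on its own burner (axis within 5 mm, height 2.5 mm), each cap flat on its own spreader (6 mm, 2.5 mm), tilts under 0.07 rad; the pan support on the well floor (2.5 mm) within 12 mm of the hob's centre each way and 0.12 rad of its direction; all released, at rest (all of step 3 and contact force between the fingers and spreader_large below 0.1 N and contact force between the fingers and spreader_small below 0.1 N and contact force between the fingers and cap_large below 0.1 N and contact force between the fingers and cap_small below 0.1 N and contact force between the fingers and pan_support below 0.1 N and linear speed of each of spreader_large, spreader_small, cap_large, cap_small, pan_support below 0.02 m/s); the robot touches nothing.
It fails at once if the timer is pushed more than 30 mm (distance of timer from where it was at the start of the episode above 0.03 m).
It fails at once if a part is dropped: it moves faster than 0.7 m/s (a fall of 25 mm) with no finger on it ((linear speed of spreader_large above 0.7 m/s and contact force between the fingers and spreader_large below 0.05 N) or (linear speed of spreader_small above 0.7 m/s and contact force between the fingers and spreader_small below 0.05 N) or (linear speed of cap_large above 0.7 m/s and contact force between the fingers and cap_large below 0.05 N) or (linear speed of cap_small above 0.7 m/s and contact force between the fingers and cap_small below 0.05 N) or (linear speed of pan_support above 0.7 m/s and contact force between the fingers and pan_support below 0.05 N)).
It also fails if it takes over 120 s, if anything falls off the work surface, if the arm or the gripper's body presses on something with over 40 N, if the wrist force passes 120 N, or if a joint passes its speed limit or range.

## Working session

There is one attempt and no reset: what is moved stays moved. The work goes in short steps, Python scripts to look and compute and a tool call to move; the robot and the scene stay as the last step left them, time stands still between calls to the robot, and variables do not carry over. Pictures are saved under pics/ and viewed, at most 14 in all, crops included, and the job is handed in when it is done.

Besides the shell and the picture viewer there is one more tool, called as a command line: name --pt "numbers of a row" for each row, then --argument value for the rest. carry_out: Moves the arm, as the interface text tells. Its arguments: {"type":"object","properties":{"series":{"type":"array","items":{"type":"array","items":{"type":"number"}}},"grip_force":{"type":"number"}},"required":["series"]}

```bash
mkdir -p pics; ls; python3 - <<'E'
from station import monitor, vision, manip
import cv2, numpy as np
print(monitor.get_obs(), manip.hold_point_z)
for n in ["top","side"]:
    p=vision.camera(n); cv2.imwrite(f"pics/{n}0.png",p["frame"]); print(n,p["intrinsics"],p["dist"],p["cam_to_world"])
E
```

```text
pics
{'t': 0.0, 'joint_pos': array([-7.61075208e+01,  1.66888170e+01, -8.82845854e+00,  6.45538031e+01,
        3.87156628e-04,  8.20172150e+01]), 'qd': array([-0.03358162,  0.02218754, -0.05949041, -0.03460625,  0.05184841,
        0.01390831]), 'effort': array([-7.48155635e-04, -5.37140608e+01,  3.31366682e+01,  1.61853485e-02,
       -2.48252818e-04, -3.04355432e-06]), 'tool_pos': array([ 0.19550291, -0.4868037 ,  0.23075031]), 'tool_rot': array([-1.79929664e+02, -1.02544858e-02,  2.18752576e+01]), 'force': array([-0.31004614,  0.16148642,  0.59097021]), 'moment': array([ 0.00202625, -0.02498508,  0.00048493]), 'grasp_force': 0.0, 'gripper_width': 1.0008188613467235} 0.0187
top [[415.09181644   0.         322.3986177 ]
 [  0.         415.09181644 196.51861822]
 [  0.           0.           1.        ]] [-0.00168017  0.          0.          0.          0.        ] [[ 0.02830125 -0.98753571  0.15482975  0.36991252]
 [-0.99959437 -0.02746641  0.00752899  0.00748439]
 [-0.00318253 -0.15498003 -0.98791248  1.24252868]
 [ 0.          0.          0.          1.        ]]
side [[433.27243658   0.         324.85879778]
 [  0.         433.27243658 200.9406764 ]
 [  0.           0.           1.        ]] [0.00580447 0.         0.         0.         0.        ] [[-0.9369891  -0.22591761  0.26648203  0.2517897 ]
 [-0.34890131  0.56610906 -0.74685233  0.80518553]
 [ 0.0178692  -0.79276842 -0.60926096  0.7236053 ]
 [ 0.          0.          0.          1.        ]]
```

View pics/top0.png

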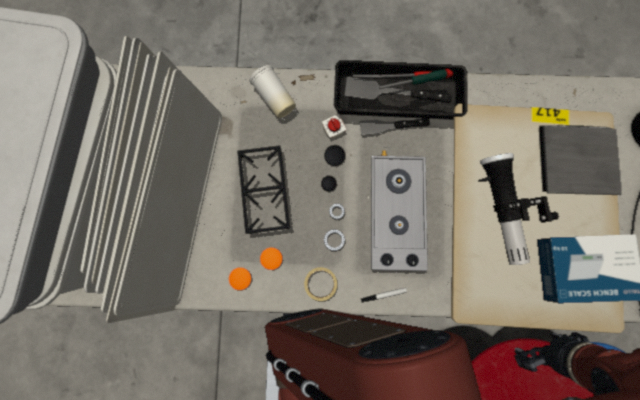

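View pics/side0.png

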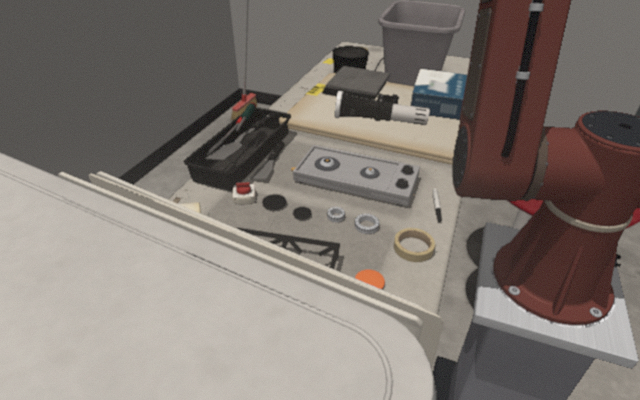

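The top view shows the hob at (399,212) with its knobs nearest the robot, the large burner at (399,181) and the small one at (399,225). The spreaders are at (334,240) for the large and (337,212) for the small. The black caps are at (335,156) and (328,184), the pan support at (265,190) and the timer at (333,126). Orange and wooden look-alikes sit at lower left. The side view agrees with this layout.

```bash
cat > h.py <<'E'
from station import monitor, vision, manip
import cv2, numpy as np
from scipy.spatial.transform import Rotation as Rot
def cloud(p):
    K=p["intrinsics"]; v,u=np.mgrid[0:400,0:640]
    n=cv2.undistortPoints(np.stack([u,v],-1).reshape(-1,1,2).astype(np.float64),K,p["dist"]).reshape(400,640,2)
    z=p["range_z"].astype(float); c=np.dstack([n*z[...,None],z])
    T=p["cam_to_world"]; w=c@T[:3,:3].T+T[:3,3]; w[z<=0]=np.nan
    return w
def onplane(p,uv,zw):
    "pixels -> world on plane z=zw"
    n=cv2.undistortPoints(np.asarray(uv,float).reshape(-1,1,2),p["intrinsics"],p["dist"]).reshape(-1,2)
    T=p["cam_to_world"]; d=np.c_[n,np.ones(len(n))]@T[:3,:3].T; o=T[:3,3]
    return o+d*((zw-o[2])/d[:,2])[:,None]
def disc(p,mask,zw):
    "outer outline of mask put on plane zw, circle fit -> x,y,diam"
    cs,_=cv2.findContours(mask.astype(np.uint8),cv2.RETR_EXTERNAL,cv2.CHAIN_APPROX_NONE)
    c=max(cs,key=cv2.contourArea); w=onplane(p,c.reshape(-1,2),zw)[:,:2]
    A=np.c_[2*w,np.ones(len(w))]; s=np.linalg.lstsq(A,(w**2).sum(1),rcond=None)[0]
    return s[:2],2*np.sqrt(s[2]+s[:2]@s[:2])
def move_to(xyz,yaw):
    "rows values (cm, deg) for going to xyz, tool down with yaw (roll 180)"
    o=monitor.get_obs(); R=Rot.from_euler('xyz',o["tool_rot"],degrees=True)
    R2=Rot.from_euler('xyz',[180,0,yaw],degrees=True)
    print("shift cm",np.round(R.inv().apply(np.array(xyz)-o["tool_pos"])*100,2),"turn",np.round((R.inv()*R2).as_rotvec(degrees=True),2),"pos",np.round(o["tool_pos"],4),np.round(o["tool_rot"],2))
E
python3 - <<'E'
from h import *
for cam in ["top","side"]:
    p=vision.camera(cam); w=cloud(p)
    for n,z in dict(hob=.044,burner_large=.04,burner_small=.04,spreader_large=.018,spreader_small=.018,cap_large=.008,cap_small=.008,pan_support=.046,timer=.051).items():
        for r in vision.silhouettes(n,p)[:3]:
            m=r["mask"]; print(cam,n,round(r["confidence"],2),np.round(r["centre"]),*[np.round(a,4) for a in disc(p,m,z)],np.round(np.nanmedian(w[m],0),3))
    if cam=="top":
        for n,z in dict(hob=.044,pan_support=.046).items():
            m=vision.silhouettes(n,p)[0]["mask"]; v,u=np.nonzero(m)
            x=onplane(p,np.c_[u,v],z)[:,:2].astype(np.float32); print(n,cv2.minAreaRect(x*1000))
p=vision.camera("wrist"); print(p["intrinsics"],p["cam_to_world"])
o=monitor.get_obs();R=Rot.from_euler('xyz',o["tool_rot"],degrees=True)
print(R.inv().apply(p["cam_to_world"][:3,3]-o["tool_pos"]),R.inv().as_matrix()@p["cam_to_world"][:3,:3])
E
```

```text
top hob 0.9 [400. 214.] [ 0.5202 -0.2049] 0.2839 [ 0.511 -0.207  0.038]
top burner_large 0.68 [399. 179.] [ 0.6115 -0.2051] 0.0729 [ 0.61  -0.204  0.041]
top burner_large 0.19 [397. 225.] [ 0.4814 -0.2057] 0.0541 [ 0.481 -0.205  0.041]
top burner_small 0.74 [398. 224.] [ 0.4817 -0.2063] 0.054 [ 0.481 -0.206  0.041]
top spreader_large 0.46 [338. 243.] [ 0.4342 -0.022 ] 0.0575 [ 0.429 -0.026  0.019]
top spreader_small 0.54 [331. 206.] [ 0.5191 -0.0246] 0.0474 [ 0.52  -0.022  0.017]
top cap_large 0.97 [271. 256.] [0.376  0.1629] 0.0626 [0.376 0.162 0.013]
top cap_large 0.89 [241. 276.] [0.3151 0.2518] 0.0626 [0.316 0.251 0.014]
top cap_large 0.87 [336. 157.] [ 0.6938 -0.0166] 0.0649 [ 0.692 -0.017  0.013]
top cap_small 0.48 [328. 183.] [ 6.062e-01 -2.000e-04] 0.0447 [0.604 0.001 0.013]
top pan_support 0.87 [267. 193.] [0.5771 0.1915] 0.1937 [0.573 0.185 0.046]
top pan_support 0.59 [328. 184.] [ 5.976e-01 -5.000e-04] 0.0439 [ 0.604 -0.001  0.013]
top timer 0.64 [334. 125.] [ 0.77   -0.0112] 0.0683 [ 0.776 -0.012  0.027]
hob ((526.1118774414062, -206.95606994628906), (347.28106689453125, 
[... 1006 characters left out ...]
.0471 [0.604 0.002 0.012]
side pan_support 0.72 [298. 244.] [0.5658 0.1714] 0.1654 [0.555 0.136 0.044]
side timer 0.97 [243. 193.] [0.7564 0.0261] 0.0834 [ 0.773 -0.001  0.025]
[[301.58915342   0.         319.82708327]
 [  0.         301.58915342 202.09272088]
 [  0.           0.           1.        ]] [[ 0.37206112 -0.89262007 -0.25455831  0.26082717]
 [-0.92820756 -0.35746496 -0.10319655 -0.4604702 ]
 [ 0.00111964  0.27467837 -0.96153551  0.37341305]
 [ 0.          0.          0.          1.        ]]
[ 0.07047426 -0.0005033  -0.14210518] [[-5.14009292e-04 -9.61531851e-01 -2.74692982e-01]
 [ 9.99999222e-01 -8.06364464e-04  9.51375684e-04]
 [-1.13628068e-03 -2.74692280e-01  9.61531518e-01]]
```

```bash
cat >> h.py <<'E'
def plan(xyz,yaw,dmax=.22,amax=40):
    "split a move into calls of 5 rows; prints shift (cm) and turn per call"
    o=monitor.get_obs(); p0=o["tool_pos"]; R0=Rot.from_euler('xyz',o["tool_rot"],degrees=True)
    y0=o["tool_rot"][2]; dy=(yaw-y0+180)%360-180; d=np.array(xyz)-p0
    n=int(max(1,np.ceil(np.linalg.norm(d)/dmax),np.ceil(abs(dy)/amax)))
    p,R=p0,R0
    for i in range(1,n+1):
        q=p0+d*i/n; S=Rot.from_euler('xyz',[180,0,y0+dy*i/n],degrees=True)
        print("call",i,"shift",np.round(R.inv().apply(q-p)*100,2),"turn",np.round((R.inv()*S).as_rotvec(degrees=True),2))
        p,R=q,S
E
python3 -c "
from h import *
plan([.53,-.10,.24],180)"
```

```text
call 1 shift [11.36 -5.87 -0.22] turn [ -0.    -0.   -39.53]
call 2 shift [12.5   2.71 -0.22] turn [ -0.     0.   -39.53]
call 3 shift [ 7.92 10.04 -0.22] turn [  0.     0.   -39.53]
call 4 shift [-0.29 12.79 -0.22] turn [  0.     0.   -39.53]
```

carry_out --pt "8.5 11.36 -5.87 -0.22 0 0 -39.53" --pt "8.5 11.36 -5.87 -0.22 0 0 -39.53" --pt "8.5 11.36 -5.87 -0.22 0 0 -39.53" --pt "8.5 11.36 -5.87 -0.22 0 0 -39.53" --pt "8.5 11.36 -5.87 -0.22 0 0 -39.53"

```text
t: 1.75
tool_pos: [0.2799, -0.3897, 0.2337]
tool_rot: [180.0, 0.0, 61.8]
force: [0.4, -1.2, 0.2]
gripper_width: 0.996
grasp_force: 0.0
```

carry_out --pt "8.5 12.5 2.71 -0.22 0 0 -39.53" --pt "8.5 12.5 2.71 -0.22 0 0 -39.53" --pt "8.5 12.5 2.71 -0.22 0 0 -39.53" --pt "8.5 12.5 2.71 -0.22 0 0 -39.53" --pt "8.5 12.5 2.71 -0.22 0 0 -39.53"

```text
t: 2.25
tool_pos: [0.3635, -0.2928, 0.2358]
tool_rot: [180.0, 0.0, 101.4]
force: [-0.3, 0.7, 0.4]
gripper_width: 0.995
grasp_force: 0.0
```

carry_out --pt "8.5 7.92 10.04 -0.22 0 0 -39.53" --pt "8.5 7.92 10.04 -0.22 0 0 -39.53" --pt "8.5 7.92 10.04 -0.22 0 0 -39.53" --pt "8.5 7.92 10.04 -0.22 0 0 -39.53" --pt "8.5 7.92 10.04 -0.22 0 0 -39.53"

```text
t: 2.75
tool_pos: [0.4469, -0.1958, 0.2379]
tool_rot: [-180.0, 0.0, 140.9]
force: [-0.1, 0.0, 0.2]
gripper_width: 0.998
grasp_force: 0.0
```

carry_out --pt "8.5 -0.29 12.79 -0.22 0 0 -39.53" --pt "8.5 -0.29 12.79 -0.22 0 0 -39.53" --pt "8.5 -0.29 12.79 -0.22 0 0 -39.53" --pt "8.5 -0.29 12.79 -0.22 0 0 -39.53" --pt "8.5 -0.29 12.79 -0.22 0 0 -39.53"

```text
t: 3.25
tool_pos: [0.5305, -0.099, 0.2399]
tool_rot: [180.0, -0.0, -179.6]
force: [-0.1, 0.6, 0.9]
gripper_width: 0.993
grasp_force: 0.0
```

```bash
cat > look.py <<'E'
from h import *
import sys
p=vision.camera("wrist"); w=cloud(p); f=p["frame"].copy()
Z=dict(burner_large=.04,burner_small=.04,spreader_large=.018,spreader_small=.018,cap_large=.008,cap_small=.008)
for n in (sys.argv[2:] or Z):
    for r in vision.silhouettes(n,p)[:3]:
        m=r["mask"]; c,d=disc(p,m,Z[n]); print(n,round(r["confidence"],2),np.round(r["centre"]),np.round(c,4),np.round(d,4),np.round(np.nanmedian(w[m],0),3))
        cs,_=cv2.findContours(m.astype(np.uint8),cv2.RETR_EXTERNAL,cv2.CHAIN_APPROX_NONE); cv2.drawContours(f,cs,-1,(0,255,0),1)
cv2.imwrite(f"pics/{sys.argv[1]}.png",f)
o=monitor.get_obs(); print(o["t"],o["tool_pos"],o["tool_rot"],o["gripper_width"])
E
python3 look.py w1
```

```text
burner_large 0.88 [233. 236.] [ 0.609  -0.2052] 0.068 [ 0.605 -0.202  0.04 ]
burner_small 0.95 [221. 137.] [ 0.4822 -0.2079] 0.0565 [ 0.481 -0.207  0.04 ]
spreader_large 0.86 [404.  93.] [ 0.4362 -0.0243] 0.0608 [ 0.435 -0.021  0.017]
spreader_small 0.71 [385. 175.] [ 0.5207 -0.0306] 0.0451 [ 0.521 -0.03   0.017]
cap_large 0.59 [556.  40.] [0.3765 0.1607] 0.0673 [0.376 0.159 0.011]
cap_large 0.58 [372. 288.] [ 0.6944 -0.0199] 0.0659 [ 0.691 -0.021  0.012]
cap_large 0.56 [636.   2.] [0.3453 0.2349] 0.0106 [0.345 0.235 0.009]
cap_small 0.78 [389. 233.] [ 0.6069 -0.0037] 0.0483 [ 0.605 -0.005  0.012]
3.6 [ 0.52989189 -0.10021624  0.24016058] [-1.79999534e+02  3.87912853e-03  1.79873877e+02] 1.000824126569852
```

View pics/w1.png

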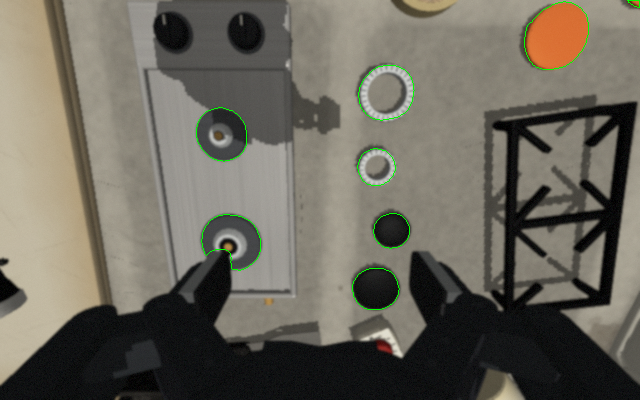

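```bash
python3 -c "
from h import *
plan([.437,-.025,.13],180)"
```

```text
call 1 shift [ 9.31  7.5  11.02] turn [-0.    0.   -0.13]
```

The wrist view shows the spreaders at (386,92) and (376,166), the caps at (391,230) and (376,288), and the burners at (221,134) and (230,242). All outlines fit well. Next I'll hover over the large spreader.

carry_out --pt "8.5 9.3 7.5 11 0 0 0" --pt "8.5 9.3 7.5 11 0 0 0" --pt "8.5 9.3 7.5 11 0 0 0" --pt "8.5 9.3 7.5 11 0 0 0" --pt "8.5 9.3 7.5 11 0 0 0"

```text
t: 4.1
tool_pos: [0.4346, -0.024, 0.129]
tool_rot: [180.0, -0.2, 180.0]
force: [-0.1, -0.9, 0.5]
gripper_width: 0.994
grasp_force: 0.0
```

```bash
python3 look.py w2 spreader_large spreader_small burner_small; python3 -c "
from h import *
move_to([.437,-.025,.004],180)"
```

```text
spreader_large 0.57 [317. 220.] [ 0.4351 -0.0237] 0.0609 [ 0.438 -0.025  0.017]
spreader_small 0.7 [313. 292.] [ 0.5171 -0.0289] 0.0487 [ 0.521 -0.029  0.017]
4.3 [ 0.43893588 -0.02585385  0.13122321] [-1.79960974e+02  1.59016505e-01  1.79938845e+02] 0.9948429245846758
shift cm [ 0.23  0.09 12.72] turn [-0.04  0.16 -0.06] pos [ 0.4389 -0.0259  0.1312] [-1.7996e+02  1.6000e-01  1.7994e+02]
```

carry_out --pt "8.5 0.15 0.1 4 0 0 0" --pt "8.5 0.15 0.1 8 0 0 0" --pt "8.5 0.15 0.1 11 0 0 0" --pt "8.5 0.15 0.1 12.7 0 0 0" --pt "8.5 0.15 0.1 12.7 0 0 0" --grip_force 30

```text
t: 4.8
tool_pos: [0.4352, -0.0244, 0.0018]
tool_rot: [180.0, -0.1, 179.9]
force: [-0.6, 0.1, 0.8]
gripper_width: 0.996
grasp_force: 0.0
```

carry_out --pt "5 0 0 0 0 0 0" --pt "5 0 0 0 0 0 0" --pt "5 0 0 0 0 0 0" --pt "5 0 0 0 0 0 0" --pt "5 0 0 0 0 0 0" --grip_force 30

```text
t: 5.3
tool_pos: [0.437, -0.0245, 0.0048]
tool_rot: [-179.9, 0.2, 180.0]
force: [-0.8, -0.1, 6.9]
gripper_width: 0.689
grasp_force: 30.6
```

carry_out --pt "5 0 0 -1 0 0 0" --pt "5 0 0 -4 0 0 0" --pt "5 0 0 -8 0 0 0" --pt "5 0 0 -12 0 0 0" --pt "5 0 0 -12 0 0 0"

```text
t: 5.8
tool_pos: [0.4391, -0.0248, 0.129]
tool_rot: [-179.9, 0.5, -180.0]
force: [0.7, 0.1, -1.4]
gripper_width: 0.689
grasp_force: 32.9
```

```bash
python3 look.py w3 spreader_large spreader_small burner_small
```

```text
spreader_large 0.81 [321. 288.] [ 0.5003 -0.0248] 0.1213 [ 0.44  -0.024  0.141]
spreader_small 0.83 [317. 267.] [ 0.5105 -0.0281] 0.036 [ 0.506 -0.026  0.016]
burner_small 0.93 [ 99. 257.] [ 0.4809 -0.2069] 0.0561 [ 0.479 -0.205  0.04 ]
6.0 [ 0.43500273 -0.02389892  0.12297928] [ 1.79992221e+02 -2.68496638e-02  1.79991452e+02] 0.6876397009477702
```

View pics/w3.png

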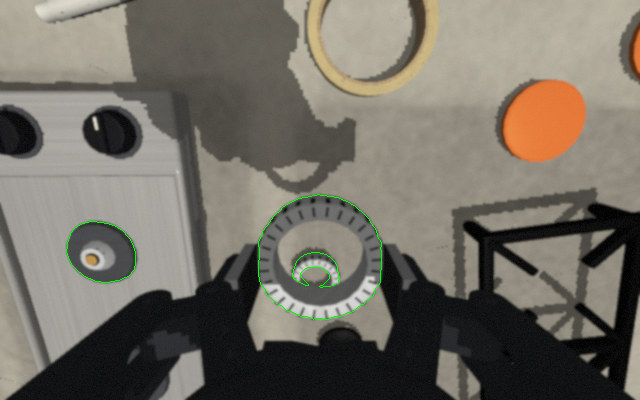

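The large spreader is held level between the fingers, with its outline centred at (320,257). Next I'll measure its offset from the TCP.

```bash
cat > held.py <<'E'
from h import *
import sys
# held part: circle at its top + tilt, relative to TCP
name=sys.argv[1]; zoff=float(sys.argv[2])
p=vision.camera("wrist"); w=cloud(p); o=monitor.get_obs()
c0=o["tool_pos"]
for r in vision.silhouettes(name,p)[:2]:
    m=r["mask"]; q=w[m]; q=q[np.isfinite(q[:,0])]; zt=np.percentile(q[:,2],70)
    s=q[abs(q[:,2]-zt)<.004]; A=np.c_[s[:,:2]-s[:,:2].mean(0),np.ones(len(s))]; pl=np.linalg.lstsq(A,s[:,2],rcond=None)[0]
    print(round(r["confidence"],2),"ztop",round(zt,4),"rel",round(zt-c0[2],4),"slope",np.round(pl[:2],3),"tcp",np.round(c0,4))
    for z in (c0[2]+zoff,zt): c,d=disc(p,m,z); print("centre",np.round(c,4),"rel",np.round(c-c0[:2],4),"d",round(d,4))
E
python3 held.py spreader_large .014; python3 -c "
from h import *
plan([.609,-.2055,.10],180)"
```

```text
0.91 ztop 0.1356 rel 0.0131 slope [-0.002 -0.   ] tcp [ 0.4347 -0.0238  0.1225]
centre [ 0.4313 -0.0234] rel [-0.0034  0.0004] d 0.0614
centre [ 0.4318 -0.0234] rel [-0.0029  0.0004] d 0.0619
call 1 shift [-8.72 -9.08  1.1 ] turn [ 0.02 -0.11 -0.  ]
call 2 shift [-8.72 -9.08  1.12] turn [ 0.  0. -0.]
```

carry_out --pt "5 -13 -7.5 -1 0 0 0" --pt "5 -13 -7.5 -1 0 0 0" --pt "5 -13 -7.5 -1 0 0 0" --pt "5 -13 -7.5 -1 0 0 0" --pt "5 -13 -7.5 -1 0 0 0"

```text
t: 6.6
tool_pos: [0.565, -0.0992, 0.1313]
tool_rot: [179.9, -0.2, 180.0]
force: [-1.1, -0.8, -0.9]
gripper_width: 0.686
grasp_force: 32.9
```

carry_out --pt "5 0 0 0 0 0 0" --pt "5 0 0 0 0 0 0"

```text
t: 6.8
tool_pos: [0.5641, -0.0982, 0.1328]
tool_rot: [180.0, -0.1, -180.0]
force: [0.7, -0.0, -0.7]
gripper_width: 0.691
grasp_force: 32.9
```

```bash
cat > neck.py <<'E'
from h import *
# hob geometry from the depth map: neck-top points and burner discs
p=vision.camera("wrist"); w=cloud(p)
for n,d0 in (("burner_large",.076),("burner_small",.058)):
    for r in vision.silhouettes(n,p)[:2]:
        c,d=disc(p,r["mask"],.04); print(n,round(r["confidence"],2),np.round(c,4),round(d,4))
        ys,xs=np.nonzero(r["mask"]); g=cv2.cvtColor(p["frame"],cv2.COLOR_BGR2GRAY)
        m=r["mask"]&(w[...,2]>.0455)&(w[...,2]<.051); print(" neck top pts",m.sum(),np.round(np.nanmean(w[m],0),4))
cv2.imwrite("pics/neck.png",p["frame"])
E
python3 neck.py;  python3 held.py spreader_large .014
```

```text
burner_large 0.93 [ 0.6088 -0.2088] 0.0703
 neck top pts 1188 [ 0.6115 -0.2072  0.0478]
burner_small 0.69 [ 0.4828 -0.2071] 0.0559
 neck top pts 734 [ 0.4827 -0.2079  0.0478]
0.81 ztop 0.1459 rel 0.0125 slope [-0.002 -0.   ] tcp [ 0.5651 -0.0987  0.1334]
centre [ 0.5611 -0.0982] rel [-0.0041  0.0005] d 0.0612
centre [ 0.5618 -0.0982] rel [-0.0033  0.0005] d 0.0619
```

carry_out --pt "5 -4.7 -10.8 0 0 0 0" --pt "5 -4.7 -10.8 0 0 0 0" --pt "5 -4.7 -10.8 3.3 0 0 0" --pt "5 -4.7 -10.8 5.5 0 0 0" --pt "5 -4.7 -10.8 7.3 0 0 0"

```text
t: 7.55
tool_pos: [0.6119, -0.2075, 0.0584]
tool_rot: [180.0, -0.1, 179.9]
force: [0.2, 0.1, -1.1]
gripper_width: 0.687
grasp_force: 32.9
```

carry_out --pt "5 0 0 0 0 0 0" --pt "5 0 0 0 0 0 0"

```text
t: 7.75
tool_pos: [0.6124, -0.2069, 0.0605]
tool_rot: [180.0, -0.0, -180.0]
force: [-0.4, 1.2, -1.4]
gripper_width: 0.689
grasp_force: 32.9
```

```bash
python3 held.py spreader_large .014; python3 -c "
from h import *
p=vision.camera('wrist');cv2.imwrite('pics/w4.png',p['frame'])
print(monitor.get_obs()['force'])"
```

```text
0.93 ztop 0.0731 rel 0.0118 slope [-0.002  0.   ] tcp [ 0.6131 -0.2071  0.0613]
centre [ 0.6082 -0.2065] rel [-0.0049  0.0006] d 0.0606
centre [ 0.6093 -0.2065] rel [-0.0038  0.0006] d 0.0616
[ 0.67880904 -0.43911707 -1.0268975 ]
```

View pics/w4.png

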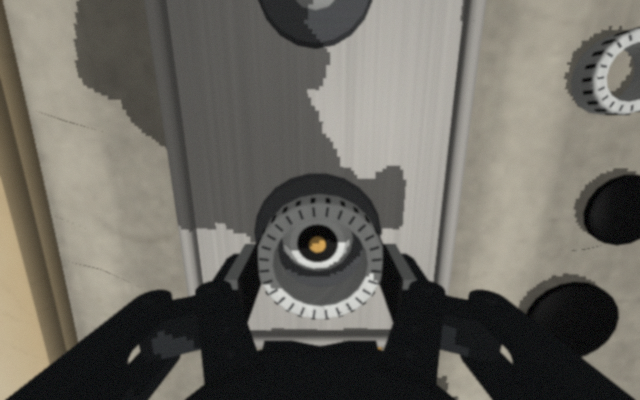

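The spreader is over the large neck, with the jet visible through the bore at (318,243) and the ring centred near (320,257). I'll compute the offset.

```bash
python3 -c "
from h import *
p=vision.camera('wrist');w=cloud(p);o=monitor.get_obs();t=o['tool_pos'];print(t)
print('jet',onplane(p,[[318,243]],.046)-t)
# ring top face ellipse: bright/top points by depth
m=(abs(w[...,2]-np.nanpercentile(w[240:320,265:375,2],80))<.004); m[:,:250]=0;m[:,390:]=0;m[:190]=0;m[330:]=0
q=w[m];c=(q[:,:2].min(0)+q[:,:2].max(0))/2;print('ring top bbox',np.round(q.min(0)-t,4),np.round(q.max(0)-t,4),m.sum())
(c,r)=cv2.minEnclosingCircle(q[:,:2].astype(np.float32));print(np.array(c)-t[:2],r)
"
```

```text
[ 0.61329314 -0.20717277  0.06152351]
jet [[ 0.0002158  -0.00052111 -0.01552351]]
ring top bbox [-0.0322 -0.033   0.0083] [0.0306 0.0336 0.0163] 6375
[-0.00306407  0.00035648] 0.03410009667277336
```

carry_out --pt "5 -0.1 -0.05 0.5 0 0 0" --pt "5 -0.1 -0.05 0.9 0 0 0" --pt "5 -0.1 -0.05 1.2 0 0 0" --pt "5 -0.1 -0.05 1.4 0 0 0" --pt "5 -0.1 -0.05 1.4 0 0 0"

```text
t: 8.45
tool_pos: [0.6134, -0.2077, 0.0457]
tool_rot: [-180.0, -0.0, 180.0]
force: [1.1, -0.1, -1.1]
gripper_width: 0.686
grasp_force: 32.9
```

carry_out --pt "5 0 0 0.1 0 0 0" --pt "5 0 0 0.2 0 0 0" --pt "5 0 0 0.2 0 0 0"

```text
t: 8.75
tool_pos: [0.6137, -0.2077, 0.0449]
tool_rot: [-180.0, 0.0, 180.0]
force: [-3.0, -0.2, 6.3]
gripper_width: 0.687
grasp_force: 33.5
```

carry_out --pt "6.6 0 0 0.15 0 0 0" --pt "7.2 0 0 0.15 0 0 0" --pt "8.5 0 0 0.1 0 0 0" --pt "8.5 0 0 0 0 0 0" --pt "8.5 0 0 -1 0 0 0"

```text
t: 9.25
tool_pos: [0.6126, -0.2071, 0.0533]
tool_rot: [179.9, -0.1, 180.0]
force: [-0.4, -0.2, 0.6]
gripper_width: 0.997
grasp_force: 0.0
```

carry_out --pt "8.5 0 0 -3 0 0 0" --pt "8.5 0 0 -6 0 0 0" --pt "8.5 0 0 -9 0 0 0" --pt "8.5 0 0 -9 0 0 0" --pt "8.5 0 0 -9 0 0 0"

```text
t: 9.75
tool_pos: [0.614, -0.2078, 0.1454]
tool_rot: [-180.0, 0.1, 180.0]
force: [1.1, 0.4, -1.1]
gripper_width: 0.994
grasp_force: 0.0
```

```bash
python3 look.py w5 spreader_large spreader_small; python3 -c "
from h import *
p=vision.camera('wrist');w=cloud(p);m=vision.silhouettes('spreader_large',p)[0]['mask'];q=w[m];print(np.nanpercentile(q[:,2],[50,80,95]),disc(p,m,.058))
plan([.520,-.029,.13],180)"
```

```text
spreader_large 0.61 [321. 227.] [ 0.6234 -0.2076] 0.0716 [ 0.615 -0.207  0.057]
spreader_small 0.61 [536. 184.] [ 0.6038 -0.0106] 0.0489 [ 0.605 -0.006  0.011]
9.9 [ 0.61279569 -0.20720303  0.14311105] [ 1.79955229e+02 -9.49651781e-02  1.79992823e+02] 0.994313416031313
[0.05715891 0.05794718 0.0585583 ] (array([ 0.61151396, -0.20752037]), np.float64(0.061844026825048255))
call 1 shift [ 9.29 17.82  1.34] turn [ 0.05 -0.1  -0.01]
```

The large spreader is seated, with its top at 58 mm. Next is the small one.

carry_out --pt "8.5 9.3 17.8 0 0 0 0" --pt "8.5 9.3 17.8 0 0 0 0" --pt "8.5 9.3 17.8 1.3 0 0 0" --pt "8.5 9.3 17.8 1.3 0 0 0" --pt "8.5 9.3 17.8 1.3 0 0 0"

```text
t: 10.5
tool_pos: [0.5159, -0.0249, 0.1297]
tool_rot: [179.9, -0.3, -179.8]
force: [-0.4, -0.3, 0.2]
gripper_width: 0.995
grasp_force: 0.0
```

carry_out --pt "8.5 0 0 0 0 0 0" --pt "8.5 0 0 0 0 0 0" --pt "8.5 0 0 0 0 0 0"

```text
t: 10.8
tool_pos: [0.5213, -0.0306, 0.1311]
tool_rot: [-180.0, 0.0, 179.9]
force: [1.4, 0.3, 0.4]
gripper_width: 0.996
grasp_force: 0.0
```

```bash
python3 look.py w6 spreader_small cap_small cap_large
```

```text
spreader_small 0.57 [315. 211.] [ 0.5197 -0.0293] 0.0463 [ 0.521 -0.029  0.017]
cap_small 0.62 [344. 284.] [ 0.6064 -0.0032] 0.049 [ 0.604 -0.003  0.012]
cap_large 0.95 [327. 336.] [ 0.6749 -0.0209] 0.0381 [ 0.67  -0.022  0.011]
cap_large 0.94 [566.  26.] [0.3844 0.1605] 0.056 [0.386 0.157 0.012]
cap_large 0.74 [122. 272.] [ 0.6262 -0.2294] 0.0683 [ 0.59  -0.202  0.04 ]
11.0 [ 0.52077767 -0.03021023  0.13098537] [-1.79998665e+02 -3.32006190e-03  1.79933805e+02] 0.9960092810820514
```

carry_out --pt "8.5 0.05 0.07 4 0 0 0" --pt "8.5 0.05 0.07 8 0 0 0" --pt "8.5 0.05 0.07 11 0 0 0" --pt "8.5 0.05 0.07 12.6 0 0 0" --pt "8.5 0.05 0.07 12.6 0 0 0"

```text
t: 11.5
tool_pos: [0.5182, -0.0288, 0.003]
tool_rot: [180.0, -0.2, 180.0]
force: [0.3, 0.5, 0.3]
gripper_width: 0.995
grasp_force: 0.0
```

carry_out --pt "3.5 0 0 0 0 0 0" --pt "3.5 0 0 0 0 0 0" --pt "3.5 0 0 0 0 0 0" --pt "3.5 0 0 0 0 0 0" --pt "3.5 0 0 0 0 0 0" --grip_force 30

```text
t: 12.0
tool_pos: [0.521, -0.0291, 0.0066]
tool_rot: [-180.0, 0.1, -180.0]
force: [-1.7, 0.3, 7.8]
gripper_width: 0.494
grasp_force: 29.4
```

carry_out --pt "3.5 0 0 0 0 0 0" --pt "3.5 0 0 -2 0 0 0" --pt "3.5 0 0 -6 0 0 0" --pt "3.5 0 0 -10 0 0 0" --pt "3.5 0 0 -12 0 0 0"

```text
t: 12.5
tool_pos: [0.5217, -0.0291, 0.1291]
tool_rot: [-179.9, 0.3, -180.0]
force: [0.3, -0.4, -1.4]
gripper_width: 0.492
grasp_force: 30.9
```

```bash
python3 held.py spreader_small .014; python3 -c "
from h import *
plan([.482,-.2075,.10],180)"
```

```text
0.67 ztop 0.14 rel 0.0089 slope [ 0.007 -0.001] tcp [ 0.5228 -0.0293  0.1311]
centre [ 0.5167 -0.0287] rel [-0.0062  0.0006] d 0.0446
centre [ 0.5193 -0.0287] rel [-0.0036  0.0006] d 0.0464
call 1 shift [  4.06 -17.82   2.88] turn [-0.07  0.38  0.  ]
```

carry_out --pt "3.5 4 -17.8 0 0 0 0" --pt "3.5 4 -17.8 0 0 0 0" --pt "3.5 4 -17.8 0 0 0 0" --pt "3.5 4 -17.8 2 0 0 0" --pt "3.5 4 -17.8 4 0 0 0"

```text
t: 13.1
tool_pos: [0.4795, -0.2109, 0.0845]
tool_rot: [-179.9, 0.1, 179.7]
force: [0.4, 0.9, -1.8]
gripper_width: 0.496
grasp_force: 31.0
```

carry_out --pt "3.5 0 0 2 0 0 0" --pt "3.5 0 0 2.5 0 0 0" --pt "3.5 0 0 2.5 0 0 0" --pt "3.5 0 0 2.5 0 0 0"

```text
t: 13.5
tool_pos: [0.4804, -0.2067, 0.0606]
tool_rot: [-180.0, 0.0, -180.0]
force: [0.7, -0.8, -0.8]
gripper_width: 0.496
grasp_force: 31.0
```

```bash
python3 held.py spreader_small .010; python3 -c "
from h import *
p=vision.camera('wrist');cv2.imwrite('pics/w7.png',cv2.resize(p['frame'][150:350,220:420],(600,600)))
print(monitor.get_obs()['force'])"
```

```text
0.79 ztop 0.0715 rel 0.0106 slope [0.002 0.002] tcp [ 0.4806 -0.2069  0.0609]
centre [ 0.4783 -0.2062] rel [-0.0022  0.0007] d 0.0468
centre [ 0.478  -0.2062] rel [-0.0025  0.0007] d 0.0466
[ 0.79379466  0.17154626 -1.95404271]
```

View pics/w7.png

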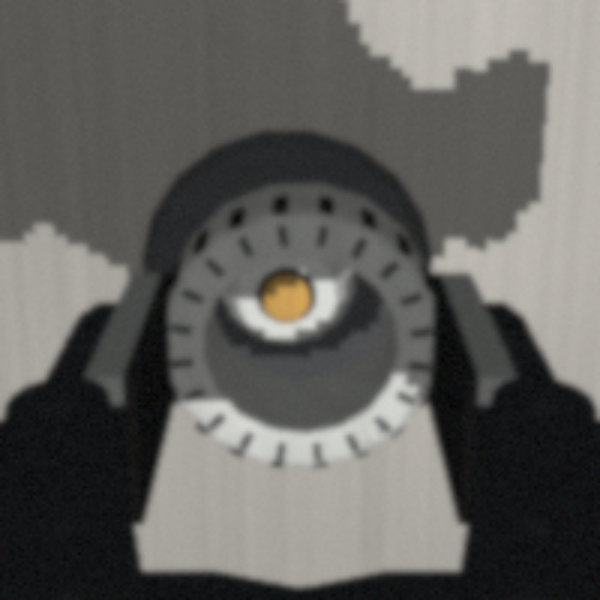

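The jet at (315.7,248.3) lies left of the ring's centre at (320,262), so the ring must move slightly toward −y. I'll compute by how much.

```bash
python3 -c "
from h import *
p=vision.camera('wrist');o=monitor.get_obs();t=o['tool_pos'];print(t)
print('jet',onplane(p,[[315.7,248.3]],.046)-t)
f=lambda x,y:[220+x/3,150+y/3]
print('ring top L R bottom, bore bottom/L/R',onplane(p,[f(166,335),f(435,335),f(300,466),f(302,430),f(205,335),f(398,335)],t[2]+.0105)-t)
"
```

```text
[ 0.48058289 -0.20691805  0.06088495]
jet [[ 0.00315417 -0.00178935 -0.01488495]]
ring top L R bottom, bore bottom/L/R [[-0.00154397 -0.02081065  0.0105    ]
 [-0.00157919  0.02231739  0.0105    ]
 [ 0.0226328   0.00067993  0.0105    ]
 [ 0.01577447  0.00101106  0.0105    ]
 [-0.00154473 -0.01455675  0.0105    ]
 [-0.00157019  0.01639068  0.0105    ]]
```

carry_out --pt "3.5 -0.28 -0.25 0 0 0 0" --pt "3.5 -0.28 -0.25 0.5 0 0 0" --pt "3.5 -0.28 -0.25 0.9 0 0 0" --pt "3.5 -0.28 -0.25 1.2 0 0 0" --pt "3.5 -0.28 -0.25 1.2 0 0 0"

```text
t: 14.2
tool_pos: [0.4823, -0.209, 0.0474]
tool_rot: [180.0, -0.1, 180.0]
force: [-0.1, -0.3, -0.9]
gripper_width: 0.496
grasp_force: 31.0
```

carry_out --pt "3.5 0 0 0.1 0 0 0" --pt "3.5 0 0 0.2 0 0 0" --pt "3.5 0 0 0.2 0 0 0"

```text
t: 14.5
tool_pos: [0.4828, -0.2093, 0.0466]
tool_rot: [-180.0, 0.0, 180.0]
force: [-2.1, 1.7, 5.4]
gripper_width: 0.493
grasp_force: 31.5
```

carry_out --pt "5 0 0 0.05 0 0 0" --pt "6 0 0 0 0 0 0" --pt "8.5 0 0 0 0 0 0" --pt "8.5 0 0 0 0 0 0" --pt "8.5 0 0 -1 0 0 0"

```text
t: 15.0
tool_pos: [0.4819, -0.2088, 0.0555]
tool_rot: [179.9, -0.1, 180.0]
force: [-0.0, 0.5, 0.2]
gripper_width: 0.996
grasp_force: 0.0
```

carry_out --pt "8.5 0 0 -3 0 0 0" --pt "8.5 0 0 -6 0 0 0" --pt "8.5 0 0 -9 0 0 0" --pt "8.5 0 0 -9 0 0 0" --pt "8.5 0 0 -9 0 0 0"

```text
t: 15.5
tool_pos: [0.4832, -0.2096, 0.147]
tool_rot: [-179.9, 0.1, 180.0]
force: [0.6, 0.0, 0.1]
gripper_width: 0.995
grasp_force: 0.0
```

```bash
python3 -c "
from h import *
p=vision.camera('wrist');w=cloud(p);cv2.imwrite('pics/w8.png',p['frame'])
for n in ('spreader_small','spreader_large'):
  for r in vision.silhouettes(n,p)[:2]:
    m=r['mask'];q=w[m];q=q[np.isfinite(q[:,0])&(q[:,2]>.05)]
    if len(q)<50: continue
    A=np.c_[q[:,:2]-q[:,:2].mean(0),np.ones(len(q))];print(n,r['confidence'],np.percentile(q[:,2],[50,80,95]),disc(p,m,.058),np.linalg.lstsq(A,q[:,2],rcond=None)[0])
plan([.69,-.02,.13],180)"
```

```text
spreader_small 0.98 [0.05738578 0.05802541 0.0585832 ] (array([ 0.48145905, -0.20936172]), np.float64(0.04564613615633724)) [-0.00137121  0.00160306  0.05691356]
spreader_small 0.43 [0.05755171 0.06037812 0.06194872] (array([ 0.48350329, -0.20862139]), np.float64(0.23102580227348019)) [0.16881529 0.00080016 0.05831491]
spreader_large 0.81 [0.05715782 0.0578886  0.05847449] (array([ 0.59811497, -0.2078733 ]), np.float64(0.048379021810781936)) [-0.16247846  0.00177781  0.05649512]
call 1 shift [-10.4    9.45   0.75] turn [ 0.05 -0.09 -0.  ]
call 2 shift [-10.4    9.45   0.76] turn [ 0.  0. -0.]
```

carry_out --pt "8.5 -12.3 20.5 0 0 0 0" --pt "8.5 -12.3 20.5 0 0 0 0" --pt "8.5 -12.3 20.5 0 0 0 0" --pt "8.5 -12.3 20.5 1 0 0 0" --pt "8.5 -12.3 20.5 1 0 0 0"

```text
t: 16.15
tool_pos: [0.6062, -0.0017, 0.1348]
tool_rot: [180.0, -0.1, -180.0]
force: [-0.4, -0.6, -0.1]
gripper_width: 0.993
grasp_force: 0.0
```

carry_out --pt "8.5 0 0 0 0 0 0" --pt "8.5 0 0 0 0 0 0" --pt "8.5 0 0 0 0 0 0"

```text
t: 16.45
tool_pos: [0.605, -0.005, 0.1354]
tool_rot: [-180.0, -0.1, 180.0]
force: [-0.8, 0.5, 0.5]
gripper_width: 0.998
grasp_force: 0.0
```

```bash
python3 look.py w9 cap_small cap_large
```

```text
cap_small 0.8 [320. 198.] [ 0.6066 -0.0032] 0.0486 [ 0.605 -0.003  0.012]
cap_large 0.68 [306. 284.] [ 0.6947 -0.019 ] 0.0663 [ 0.691 -0.019  0.012]
16.6 [ 0.60536876 -0.00544051  0.13617206] [-1.79995243e+02 -1.30908203e-02  1.79903148e+02] 0.9941735547674005
```

View pics/w9.png

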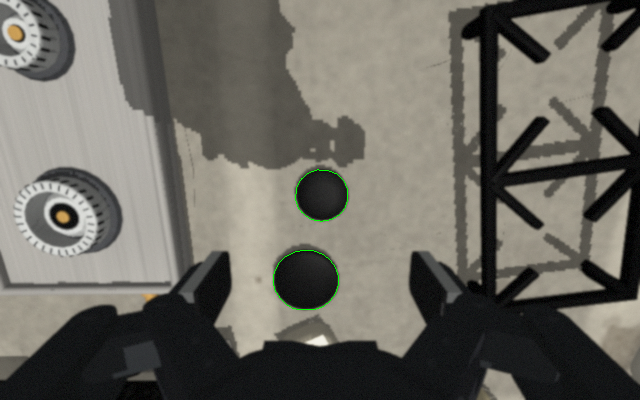

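The view shows both spreaders seated round their jets, at (15,35) and (63,217). The black caps are at (321,195) for the small and (306,280) for the large.

carry_out --pt "8.5 -0.07 0.2 4 0 0 0" --pt "8.5 -0.07 0.2 8 0 0 0" --pt "8.5 -0.07 0.2 11.5 0 0 0" --pt "8.5 -0.07 0.2 13.3 0 0 0" --pt "8.5 -0.07 0.2 13.3 0 0 0"

```text
t: 17.1
tool_pos: [0.604, -0.0029, 0.0007]
tool_rot: [180.0, -0.3, 179.9]
force: [-1.6, 0.7, -0.0]
gripper_width: 0.995
grasp_force: 0.0
```

carry_out --pt "3.5 0 0 0 0 0 0" --pt "3.5 0 0 0 0 0 0" --pt "3.5 0 0 0 0 0 0" --pt "3.5 0 0 0 0 0 0" --pt "3.5 0 0 0 0 0 0" --grip_force 30

```text
t: 17.6
tool_pos: [0.6077, -0.0026, 0.005]
tool_rot: [-180.0, 0.2, 180.0]
force: [-0.7, -0.1, 6.3]
gripper_width: 0.543
grasp_force: 29.7
```

carry_out --pt "3.5 0 0 0 0 0 0" --pt "3.5 0 0 -2 0 0 0" --pt "3.5 0 0 -6 0 0 0" --pt "3.5 0 0 -10 0 0 0" --pt "3.5 0 0 -12 0 0 0"

```text
t: 18.1
tool_pos: [0.6084, -0.0025, 0.1277]
tool_rot: [-180.0, 0.3, 180.0]
force: [0.7, 0.2, -2.0]
gripper_width: 0.545
grasp_force: 31.2
```

carry_out --pt "3.5 0 0 0 0 0 0" --pt "3.5 0 0 0 0 0 0"

```text
t: 18.3
tool_pos: [0.6067, -0.0024, 0.1237]
tool_rot: [-180.0, 0.1, 180.0]
force: [-0.4, -0.2, -1.5]
gripper_width: 0.543
grasp_force: 31.2
```

```bash
python3 held.py cap_small .005; python3 -c "
from h import *
plan([.482,-.209,.10],180)
p=vision.camera('wrist');cv2.imwrite('pics/w10.png',cv2.resize(p['frame'][150:350,220:420],(600,600)))"
```

```text
0.67 ztop 0.1308 rel 0.0081 slope [0.011 0.007] tcp [ 0.606  -0.0023  0.1226]
centre [ 0.6049 -0.0019] rel [-0.0011  0.0004] d 0.0489
centre [ 0.6034 -0.0019] rel [-0.0026  0.0004] d 0.0478
call 1 shift [  6.18 -10.34   1.11] turn [ 0.01 -0.1  -0.  ]
call 2 shift [  6.18 -10.34   1.1 ] turn [ 0.  0. -0.]
```

View pics/w10.png

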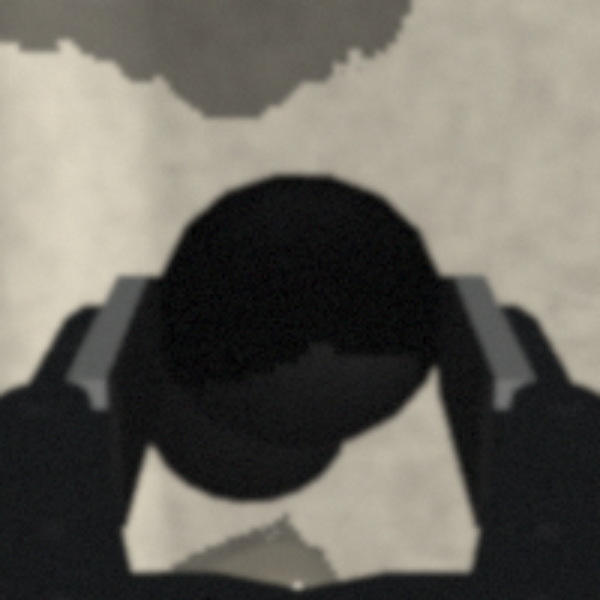

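carry_out --pt "3.5 12.3 -20.7 0 0 0 0" --pt "3.5 12.3 -20.7 0 0 0 0" --pt "3.5 12.3 -20.7 0 0 0 0" --pt "3.5 12.3 -20.7 0 0 0 0" --pt "3.5 12.3 -20.7 0 0 0 0"

```text
t: 18.95
tool_pos: [0.4813, -0.2108, 0.1221]
tool_rot: [180.0, -0.1, 180.0]
force: [1.1, 0.4, -1.0]
gripper_width: 0.549
grasp_force: 31.2
```

carry_out --pt "3.5 0 0 2 0 0 0" --pt "3.5 0 0 4 0 0 0" --pt "3.5 0 0 5.2 0 0 0" --pt "3.5 0 0 5.2 0 0 0" --pt "3.5 0 0 5.2 0 0 0"

```text
t: 19.45
tool_pos: [0.4835, -0.2089, 0.071]
tool_rot: [180.0, -0.0, -180.0]
force: [1.5, -0.8, -0.9]
gripper_width: 0.549
grasp_force: 31.3
```

```bash
python3 held.py cap_small .005; python3 -c "
from h import *
print(monitor.get_obs()['force'])"
```

```text
0.83 ztop 0.0781 rel 0.0067 slope [0.009 0.007] tcp [ 0.4839 -0.2092  0.0715]
centre [ 0.481  -0.2086] rel [-0.0029  0.0006] d 0.0484
centre [ 0.4802 -0.2085] rel [-0.0037  0.0006] d 0.0478
[ 0.33564552  0.8477376  -0.62349522]
```

carry_out --pt "3.5 0 0 0.4 0 0 0" --pt "3.5 0 0 0.8 0 0 0" --pt "3.5 0 0 1.0 0 0 0" --pt "3.5 0 0 1.15 0 0 0" --pt "3.5 0 0 1.15 0 0 0"

```text
t: 20.05
tool_pos: [0.4834, -0.2092, 0.0594]
tool_rot: [180.0, -0.0, 180.0]
force: [0.6, -0.2, -0.8]
gripper_width: 0.544
grasp_force: 31.3
```

carry_out --pt "3.5 0 0 0.1 0 0 0" --pt "3.5 0 0 0.2 0 0 0" --pt "3.5 0 0 0.2 0 0 0"

```text
t: 20.35
tool_pos: [0.4836, -0.2095, 0.0581]
tool_rot: [-180.0, 0.0, 180.0]
force: [-1.9, 0.7, 5.9]
gripper_width: 0.546
grasp_force: 32.0
```

Contact came at the expected seat height, so I'll release and back off to a hover over the large cap.

carry_out --pt "5.5 0 0 0.05 0 0 0" --pt "6.5 0 0 0 0 0 0" --pt "8.5 0 0 0 0 0 0" --pt "8.5 0 0 0 0 0 0" --pt "8.5 0 0 -1 0 0 0"

```text
t: 20.85
tool_pos: [0.4827, -0.2088, 0.067]
tool_rot: [179.9, -0.1, 180.0]
force: [-0.2, -0.2, -0.2]
gripper_width: 0.998
grasp_force: 0.0
```

carry_out --pt "8.5 0 0 -3 0 0 0" --pt "8.5 0 0 -6 0 0 0" --pt "8.5 0 0 -8 0 0 0" --pt "8.5 0 0 -8 0 0 0" --pt "8.5 0 0 -8 0 0 0"

```text
t: 21.35
tool_pos: [0.4837, -0.2094, 0.1481]
tool_rot: [-180.0, 0.1, 180.0]
force: [-0.3, -0.8, -1.1]
gripper_width: 0.992
grasp_force: 0.0
```

```bash
python3 -c "
from h import *
p=vision.camera('wrist');w=cloud(p)
for n in ('cap_small',):
  for r in vision.silhouettes(n,p)[:2]:
    m=r['mask'];q=w[m];q=q[np.isfinite(q[:,0])&(q[:,2]>.05)]
    if len(q)<50: continue
    A=np.c_[q[:,:2]-q[:,:2].mean(0),np.ones(len(q))];print(n,r['confidence'],np.percentile(q[:,2],[50,80,95]),disc(p,m,.062),np.linalg.lstsq(A,q[:,2],rcond=None)[0])
plan([.69,-.018,.135],180)"
```

```text
cap_small 0.94 [0.0649196  0.06561166 0.06623729] (array([ 0.48214921, -0.2089907 ]), np.float64(0.04910792221195756)) [ 0.01323893 -0.00246261  0.06478595]
call 1 shift [-10.35   9.55   0.59] turn [ 0.04 -0.06 -0.  ]
call 2 shift [-10.35   9.55   0.6 ] turn [ 0.  0. -0.]
```

carry_out --pt "8.5 -10.5 9.5 0 0 0 0" --pt "8.5 -10.5 9.5 0 0 0 0" --pt "8.5 -10.5 9.5 0 0 0 0" --pt "8.5 -21 19 0.6 0 0 0" --pt "8.5 -21 19 1.2 0 0 0"

```text
t: 21.95
tool_pos: [0.6633, -0.046, 0.1392]
tool_rot: [180.0, -0.1, 180.0]
force: [1.2, -1.0, 0.5]
gripper_width: 0.997
grasp_force: 0.0
```

carry_out --pt "8.5 0 0 0 0 0 0" --pt "8.5 0 0 0 0 0 0" --pt "8.5 0 0 0 0 0 0"

```text
t: 22.25
tool_pos: [0.6613, -0.0479, 0.1393]
tool_rot: [180.0, -0.1, 180.0]
force: [-0.2, -0.4, 0.4]
gripper_width: 0.996
grasp_force: 0.0
```

```bash
python3 look.py w11 cap_large; python3 -c "
from h import *
plan([.690,-.019,.135],180)"
```

```text
cap_large 0.98 [350. 228.] [ 0.6947 -0.0189] 0.065 [ 0.692 -0.019  0.012]
22.35 [ 0.66157211 -0.0484783   0.14012293] [-1.79995336e+02 -3.55925855e-02  1.79916840e+02] 0.9955978759917705
call 1 shift [-2.84  2.95  0.51] turn [-0.   -0.04 -0.08]
```

carry_out --pt "8.5 -3.25 2.95 2 0 0 0" --pt "8.5 -3.25 2.95 6 0 0 0" --pt "8.5 -3.25 2.95 10 0 0 0" --pt "8.5 -3.25 2.95 12.5 0 0 0" --pt "8.5 -3.25 2.95 13.7 0 0 0"

```text
t: 22.85
tool_pos: [0.6927, -0.0187, 0.0007]
tool_rot: [180.0, -0.2, 179.9]
force: [-0.2, -0.0, 0.1]
gripper_width: 0.996
grasp_force: 0.0
```

carry_out --pt "8.5 0 0 0 0 0 0" --pt "5.5 0 0 0 0 0 0" --pt "5.5 0 0 0 0 0 0" --pt "5.5 0 0 0 0 0 0" --pt "5.5 0 0 0 0 0 0" --grip_force 30

```text
t: 23.35
tool_pos: [0.6977, -0.0181, 0.0079]
tool_rot: [-180.0, 0.4, 180.0]
force: [-3.3, 1.8, 19.1]
gripper_width: 0.645
grasp_force: 9.5
```

carry_out --pt "5.5 0 0 0 0 0 0" --pt "5.5 0 0 -2 0 0 0" --pt "5.5 0 0 -6 0 0 0" --pt "5.5 0 0 -10 0 0 0" --pt "5.5 0 0 -12 0 0 0"

```text
t: 23.85
tool_pos: [0.6972, -0.0183, 0.1291]
tool_rot: [-179.9, 0.4, 180.0]
force: [-0.1, 0.2, -0.1]
gripper_width: 0.644
grasp_force: 0.0
```

carry_out --pt "5.5 0 0 0 0 0 0" --pt "5.5 0 0 0 0 0 0"

```text
t: 24.05
tool_pos: [0.6955, -0.0181, 0.1245]
tool_rot: [-180.0, 0.1, 180.0]
force: [0.2, -0.7, -0.9]
gripper_width: 0.643
grasp_force: 0.0
```

```bash
python3 held.py cap_large .005; python3 -c "
from h import *
plan([.6125,-.2075,.10],180)"
```

```text
0.69 ztop 0.0124 rel -0.1108 slope [ 0.002 -0.001] tcp [ 0.6947 -0.0179  0.1232]
centre [ 0.6629 -0.0183] rel [-0.0319 -0.0004] d 0.0348
centre [ 0.6937 -0.0193] rel [-0.001  -0.0013] d 0.0639
call 1 shift [  8.17 -18.96   2.25] turn [ 0.01 -0.07 -0.01]
```

The grasp missed. At 66 mm opening the fingertips stand about 7 mm behind the TCP, so they only caught the top of the disc. The cap is still flat in place, so I'll retry lower with the fingers partly closed first.

carry_out --pt "7.6 0 -0.1 4 0 0 0" --pt "7.6 0 -0.1 8 0 0 0" --pt "7.6 0 -0.1 10 0 0 0" --pt "7.6 0 -0.1 10 0 0 0" --pt "7.6 0 -0.1 10 0 0 0"

```text
t: 24.65
tool_pos: [0.6946, -0.0189, 0.0228]
tool_rot: [180.0, -0.1, 180.0]
force: [0.4, -0.0, 1.1]
gripper_width: 0.889
grasp_force: 0.0
```

```bash
python3 look.py w12 cap_large; python3 -c "
from h import *
p=vision.camera('wrist');w=cloud(p);m=vision.silhouettes('cap_large',p)[0]['mask'];print(np.nanpercentile(w[m][:,2],[20,50,90]))"
```

```text
cap_large 0.59 [319. 244.] [ 0.6945 -0.0189] 0.0661 [ 0.691 -0.019  0.012]
24.75 [ 0.69594993 -0.01908499  0.02455527] [-1.79985435e+02  1.18862592e-01  1.79995626e+02] 0.889723813240574
[0.0112129  0.01193776 0.01286414]
```

View pics/w12.png

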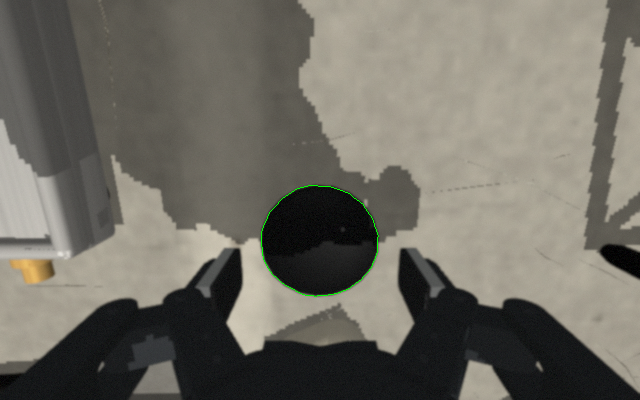

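The cap is centred between the fingers at (319,241) and lies flat. I'll go lower and close.

carry_out --pt "7.6 0.05 0 1 0 0 0" --pt "7.6 0.05 0 2 0 0 0" --pt "7.6 0.05 0 2.6 0 0 0" --pt "7.6 0.05 0 2.7 0 0 0" --pt "7.6 0.05 0 2.7 0 0 0"

```text
t: 25.35
tool_pos: [0.6941, -0.0189, -0.0044]
tool_rot: [180.0, -0.1, 180.0]
force: [1.2, -0.2, -0.3]
gripper_width: 0.891
grasp_force: 0.0
```

carry_out --pt "5.8 0 0 0 0 0 0" --pt "5.8 0 0 0 0 0 0" --pt "5.8 0 0 0 0 0 0" --pt "5.8 0 0 0 0 0 0" --grip_force 30

```text
t: 25.75
tool_pos: [0.6946, -0.019, -0.0031]
tool_rot: [-180.0, 0.0, 180.0]
force: [-2.4, 0.7, 6.3]
gripper_width: 0.747
grasp_force: 32.7
```

carry_out --pt "5.8 0 0 0 0 0 0" --pt "5.8 0 0 -2 0 0 0" --pt "5.8 0 0 -6 0 0 0" --pt "5.8 0 0 -10 0 0 0" --pt "5.8 0 0 -12 0 0 0"

```text
t: 26.25
tool_pos: [0.6961, -0.0192, 0.12]
tool_rot: [-180.0, 0.3, 180.0]
force: [1.0, 1.1, -1.1]
gripper_width: 0.742
grasp_force: 33.8
```

carry_out --pt "5.8 8.2 -18.9 0 0 0 0" --pt "5.8 8.2 -18.9 0 0 0 0" --pt "5.8 8.2 -18.9 0 0 0 0" --pt "5.8 8.2 -18.9 0 0 0 0" --pt "5.8 8.2 -18.9 0 0 0 0"

```text
t: 26.75
tool_pos: [0.6103, -0.213, 0.1162]
tool_rot: [-179.9, -0.0, 179.7]
force: [0.5, 0.9, -0.6]
gripper_width: 0.746
grasp_force: 33.8
```

carry_out --pt "5.8 0 0 0 0 0 0" --pt "5.8 0 0 2 0 0 0" --pt "5.8 0 0 4 0 0 0" --pt "5.8 0 0 5 0 0 0" --pt "5.8 0 0 5 0 0 0"

```text
t: 27.25
tool_pos: [0.6118, -0.2062, 0.0646]
tool_rot: [179.9, -0.1, -179.9]
force: [0.1, 0.3, -1.6]
gripper_width: 0.747
grasp_force: 33.8
```

```bash
python3 held.py cap_large .012; python3 -c "
from h import *
p=vision.camera('wrist');cv2.imwrite('pics/w13.png',p['frame'])"
```

```text
0.92 ztop 0.08 rel 0.0142 slope [0.003 0.004] tcp [ 0.6125 -0.2068  0.0658]
centre [ 0.6108 -0.2057] rel [-0.0017  0.0011] d 0.0654
centre [ 0.6096 -0.2057] rel [-0.0029  0.0011] d 0.0643
```

carry_out --pt "5.8 0 -0.1 0.5 0 0 0" --pt "5.8 0 -0.1 0.9 0 0 0" --pt "5.8 0 -0.1 1.2 0 0 0" --pt "5.8 0 -0.1 1.4 0 0 0" --pt "5.8 0 -0.1 1.4 0 0 0"

```text
t: 27.9
tool_pos: [0.6121, -0.2089, 0.0518]
tool_rot: [180.0, -0.0, 180.0]
force: [-0.2, -0.3, -0.4]
gripper_width: 0.75
grasp_force: 33.8
```

carry_out --pt "5.8 0 0 0.1 0 0 0" --pt "5.8 0 0 0.25 0 0 0" --pt "5.8 0 0 0.25 0 0 0"

```text
t: 28.2
tool_pos: [0.6126, -0.209, 0.0499]
tool_rot: [-180.0, 0.0, 180.0]
force: [-0.5, 0.8, 1.3]
gripper_width: 0.745
grasp_force: 34.0
```

carry_out --pt "6.8 0 0 0.05 0 0 0" --pt "7.6 0 0 0 0 0 0" --pt "8.5 0 0 0 0 0 0" --pt "8.5 0 0 0 0 0 0" --pt "8.5 0 0 -1 0 0 0"

```text
t: 28.7
tool_pos: [0.6114, -0.2085, 0.0587]
tool_rot: [179.9, -0.1, 180.0]
force: [-0.2, -1.3, -0.2]
gripper_width: 0.998
grasp_force: 0.0
```

carry_out --pt "8.5 0 0 -4 0 0 0" --pt "8.5 0 0 -8 0 0 0" --pt "8.5 0 0 -12 0 0 0" --pt "8.5 0 0 -12 0 0 0" --pt "8.5 0 0 -12 0 0 0"

```text
t: 29.2
tool_pos: [0.613, -0.2092, 0.1812]
tool_rot: [-179.9, 0.1, 180.0]
force: [-0.1, -0.4, -0.1]
gripper_width: 0.997
grasp_force: 0.0
```

```bash
python3 -c "
from h import *
p=vision.camera('wrist');w=cloud(p);cv2.imwrite('pics/w14.png',p['frame'])
for n in ('cap_large','cap_small'):
  for r in vision.silhouettes(n,p)[:3]:
    m=r['mask'];q=w[m];q=q[np.isfinite(q[:,0])&(q[:,2]>.05)]
    if len(q)<50: continue
    A=np.c_[q[:,:2]-q[:,:2].mean(0),np.ones(len(q))];print(n,r['confidence'],np.percentile(q[:,2],[50,80,95]),disc(p,m,.062),np.linalg.lstsq(A,q[:,2],rcond=None)[0])
plan([.56,.10,.24],98.65)"
```

```text
cap_large 0.56 [0.06498358 0.06567311 0.06630219] (array([ 0.61261246, -0.20881553]), np.float64(0.06611012096976357)) [ 0.00454262 -0.00096774  0.06491715]
cap_small 0.73 [0.06483805 0.06556618 0.06625443] (array([ 0.48248371, -0.20918768]), np.float64(0.04736535043105119)) [-0.01191862  0.00111118  0.06473784]
call 1 shift [ 1.72 10.29 -2.04] turn [ 0.03 -0.13 27.11]
call 2 shift [ 6.22  8.37 -2.05] turn [ 0.   -0.   27.11]
call 3 shift [ 9.35  4.62 -2.05] turn [ 0.   -0.   27.11]
```

carry_out --pt "2.5 1.7 10.3 -2 0 0 27.1" --pt "2.5 1.7 10.3 -2 0 0 27.1" --pt "2.5 1.7 10.3 -2 0 0 27.1" --pt "2.5 1.7 10.3 -2 0 0 27.1" --pt "2.5 1.7 10.3 -2 0 0 27.1"

```text
t: 29.85
tool_pos: [0.5951, -0.1063, 0.1987]
tool_rot: [-180.0, -0.1, 153.1]
force: [0.2, -0.1, 0.3]
gripper_width: 0.297
grasp_force: 0.0
```

carry_out --pt "2.5 6.2 8.4 -2 0 0 27.1" --pt "2.5 6.2 8.4 -2 0 0 27.1" --pt "2.5 6.2 8.4 -2 0 0 27.1" --pt "2.5 6.2 8.4 -2 0 0 27.1" --pt "2.5 6.2 8.4 -2 0 0 27.1"

```text
t: 30.35
tool_pos: [0.5785, -0.0036, 0.219]
tool_rot: [-180.0, -0.0, 125.9]
force: [-0.5, -0.2, -0.2]
gripper_width: 0.295
grasp_force: 0.0
```

carry_out --pt "2.5 9.3 4.6 -2 0 0 27.1" --pt "2.5 9.3 4.6 -2 0 0 27.1" --pt "2.5 9.3 4.6 -2 0 0 27.1" --pt "2.5 9.3 4.6 -2 0 0 27.1" --pt "2.5 9.3 4.6 -2 0 0 27.1"

```text
t: 30.85
tool_pos: [0.5616, 0.0988, 0.2391]
tool_rot: [-180.0, 0.0, 98.8]
force: [-0.3, -0.6, 1.0]
gripper_width: 0.294
grasp_force: 0.0
```

```bash
cat > sup.py <<'E'
from h import *
import sys
p=vision.camera("wrist"); w=cloud(p); f=p["frame"].copy()
r=vision.silhouettes("pan_support",p)[0]; m=r["mask"]; print(r["confidence"],m.sum())
z0=float(sys.argv[2]) if len(sys.argv)>2 else .046
k=m&(abs(w[...,2]-z0)<.008); q=w[k]; print("top z",np.percentile(q[:,2],[5,50,95]))
v,u=np.nonzero(k); print(u.min(),u.max(),v.min(),v.max())
x=onplane(p,np.c_[u,v],z0)[:,:2]; (c,s,a)=cv2.minAreaRect((x*1000).astype(np.float32)); print("rect",np.round(c,1),np.round(s,1),round(a,2))
cv2.imwrite(f"pics/{sys.argv[1]}.png",f); o=monitor.get_obs(); print(o["tool_pos"],o["tool_rot"])
E
python3 sup.py w15
```

```text
0.69 12654
top z [0.04148356 0.0445806  0.04625853]
225 473 30 160
rect [577.6 189.3] [247.9 128.3] 8.79
[0.56159123 0.09841285 0.23907557] [-1.79953999e+02  2.65901589e-03  9.88257620e+01]
```

View pics/w15.png

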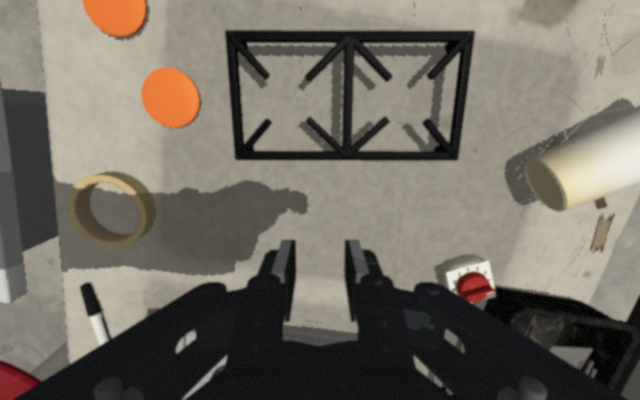

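The support lies at (225–473, 30–160) with its middle bar at column 348, at 8.8°. The timer, at (468,275), is undisturbed.

```bash
python3 -c "
from h import *
move_to([.5778,.1895,.12],98.8)"
```

```text
shift cm [ 8.75  3.01 11.9 ] turn [-0.05  0.    0.03] pos [0.5616 0.0984 0.2391] [-179.95    0.     98.83]
```

carry_out --pt "4 8.75 3 0 0 0 0" --pt "4 8.75 3 4 0 0 0" --pt "4 8.75 3 8 0 0 0" --pt "4 8.75 3 12 0 0 0" --pt "4 8.75 3 12 0 0 0"

```text
t: 31.45
tool_pos: [0.5741, 0.1891, 0.1142]
tool_rot: [-179.4, 0.0, 98.8]
force: [-0.6, -0.7, -0.6]
gripper_width: 0.461
grasp_force: 0.0
```

carry_out --pt "4 0 0 0 0 0 0" --pt "4 0 0 0 0 0 0" --pt "4 0 0 0 0 0 0"

```text
t: 31.75
tool_pos: [0.5795, 0.1902, 0.122]
tool_rot: [179.8, -0.0, 98.7]
force: [-0.5, -1.1, 0.8]
gripper_width: 0.47
grasp_force: 0.0
```

```bash
python3 sup.py w16; python3 -c "
from h import *
move_to([.5776,.1895,.028],98.8)"
```

```text
0.85 19067
top z [0.04067893 0.0446727  0.04619988]
140 490 123 286
rect [577.8 190.5] [246.6 128.7] 8.82
[0.57892194 0.1903615  0.12138591] [ 1.79839940e+02 -7.18719932e-03  9.86845604e+01]
shift cm [-0.07 -0.17  9.34] turn [ 0.16 -0.01 -0.12] pos [0.5789 0.1904 0.1214] [ 1.7984e+02 -1.0000e-02  9.8680e+01]
```

View pics/w16.png

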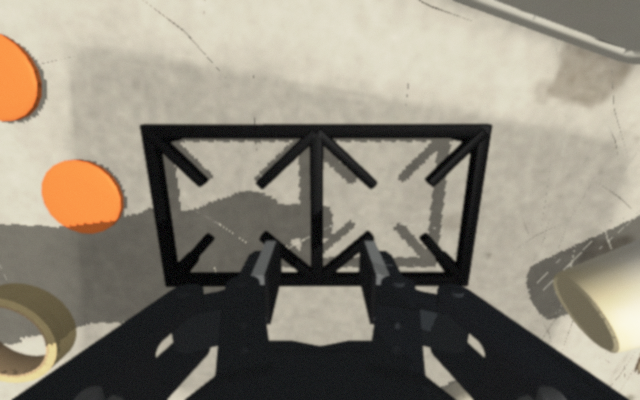

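The bar at column 317 is centred between the fingers (268 and 372). I'll go down and grip.

carry_out --pt "4 0 -0.1 3 0 0 0" --pt "4 0 -0.1 6 0 0 0" --pt "4 0 -0.1 8.3 0 0 0" --pt "4 0 -0.1 9.3 0 0 0" --pt "4 0 -0.1 9.3 0 0 0"

```text
t: 32.35
tool_pos: [0.5763, 0.1902, 0.0261]
tool_rot: [-179.9, 0.0, 98.7]
force: [-1.0, -0.9, 0.4]
gripper_width: 0.469
grasp_force: 0.0
```

carry_out --pt "0 0 0 0 0 0 0" --pt "0 0 0 0 0 0 0" --pt "0 0 0 0 0 0 0" --pt "0 0 0 0 0 0 0" --pt "0 0 0 0 0 0 0" --grip_force 80

```text
t: 32.85
tool_pos: [0.5779, 0.1905, 0.0283]
tool_rot: [179.9, -0.0, 98.7]
force: [-0.7, -0.7, 5.1]
gripper_width: 0.092
grasp_force: 78.8
```

carry_out --pt "0 0 0 -1 0 0 0" --pt "0 0 0 -3 0 0 0" --pt "0 0 0 -6 0 0 0" --pt "0 0 0 -9 0 0 0" --pt "0 0 0 -12 0 0 0"

```text
t: 33.35
tool_pos: [0.5764, 0.1902, 0.1484]
tool_rot: [-180.0, -0.0, 98.7]
force: [1.4, -0.0, -5.2]
gripper_width: 0.094
grasp_force: 78.7
```

carry_out --pt "0 0 0 0 0 0 0" --pt "0 0 0 0 0 0 0" --pt "0 0 0 0 0 0 0"

```text
t: 33.65
tool_pos: [0.5757, 0.1901, 0.1451]
tool_rot: [-179.8, 0.0, 98.7]
force: [-0.3, -0.3, -6.3]
gripper_width: 0.095
grasp_force: 78.7
```

```bash
python3 -c "
from h import *
o=monitor.get_obs();t=o['tool_pos'];p=vision.camera('wrist');w=cloud(p);m=vision.silhouettes('pan_support',p)[0]['mask'];k=m&(abs(w[...,2]-t[2]-.015)<.02);q=w[k]
A=np.c_[q[:,:2]-q[:,:2].mean(0),np.ones(len(q))];s=np.linalg.lstsq(A,q[:,2],rcond=None)[0];print('plane',s,'rel top',np.median(q[:,2])-t[2])
z=np.median(q[:,2])+.001
v,u=np.nonzero(k);x=onplane(p,np.c_[u,v],z)[:,:2]
c,sz,a=cv2.minAreaRect((x*1000).astype(np.float32));print(c,sz,a,'rel',np.array(c)/1000-t[:2]);print(t,o['tool_rot'],o['force'])
plan([.5475,-.209,.20],90)"
```

```text
Traceback (most recent call last):
IndexError: list index out of range
```

```bash
cat > heldsup.py <<'E'
from h import *
o=monitor.get_obs();t=o['tool_pos'];R=Rot.from_euler('xyz',o['tool_rot'],degrees=True).as_matrix()
p=vision.camera('wrist');w=cloud(p);l=(w-t)@R
k=(abs(w[...,2]-t[2]-.015)<.02)&(abs(l[...,1])>.065)&(abs(l[...,1])<.15)&(abs(l[...,0])<.09)
q=w[k];print('n',k.sum());z=np.percentile(q[:,2],80);q=q[abs(q[:,2]-z)<.006]
A=np.c_[q[:,:2]-q[:,:2].mean(0),np.ones(len(q))];s=np.linalg.lstsq(A,q[:,2],rcond=None)[0];print('plane',s,'rel top',z-t[2])
c,sz,a=cv2.minAreaRect((q[:,:2]*1000).astype(np.float32));print(c,sz,a,'rel',np.array(c)/1000-t[:2]);print(t,o['tool_rot'],o['force'])
cv2.imwrite('pics/hs.png',p['frame'])
E
python3 heldsup.py; python3 -c "
from h import *
plan([.5475,-.209,.17],90)"
```

```text
n 28440
plane [-0.00388579  0.00519482  0.16052776] rel top 0.016722096245799317
(575.2821655273438, 197.23675537109375) (251.1527862548828, 115.00767517089844) 8.517555236816406 rel [-0.00043771  0.00718914]
[0.57571988 0.19004762 0.14495982] [-1.79832185e+02  7.76917034e-03  9.86935977e+01] [ 5.12245935e-01  4.98282634e-03 -5.30080710e+00]
call 1 shift [-19.51  -4.42  -1.23] turn [-0.14  0.01  4.35]
call 2 shift [-19.79  -2.93  -1.24] turn [-0.   -0.    4.35]
```

carry_out --pt "0 -19.5 -4.4 -1.2 0 0 4.35" --pt "0 -19.5 -4.4 -1.2 0 0 4.35" --pt "0 -19.5 -4.4 -1.2 0 0 4.35" --pt "0 -19.5 -4.4 -1.2 0 0 4.35" --pt "0 -19.5 -4.4 -1.2 0 0 4.35"

```text
t: 34.3
tool_pos: [0.5624, -0.0149, 0.1584]
tool_rot: [-180.0, 0.1, 94.0]
force: [-0.2, 1.1, -4.9]
gripper_width: 0.092
grasp_force: 79.0
```

carry_out --pt "0 -19.8 -2.9 -1 0 0 4.35" --pt "0 -19.8 -2.9 -1 0 0 4.35" --pt "0 -19.8 -2.9 -1 0 0 4.35" --pt "0 -19.8 -2.9 -1 0 0 4.35" --pt "0 -19.8 -2.9 -1 0 0 4.35"

```text
t: 34.8
tool_pos: [0.5485, -0.2147, 0.1682]
tool_rot: [180.0, 0.2, 89.7]
force: [1.3, 0.7, -4.8]
gripper_width: 0.096
grasp_force: 79.0
```

carry_out --pt "0 0 0 0 0 0 0" --pt "0 0 0 0 0 0 0" --pt "0 0 0 0 0 0 0"

```text
t: 35.1
tool_pos: [0.5489, -0.2073, 0.1683]
tool_rot: [-180.0, -0.0, 90.1]
force: [0.2, 0.2, -4.9]
gripper_width: 0.089
grasp_force: 79.0
```

```bash
python3 heldsup.py; python3 -c "
from h import *
move_to([.5475,-.2085,.10],90)"
```

```text
n 28460
plane [-0.00120295  0.00645698  0.18386154] rel top 0.016679040016708696
(549.38134765625, -200.21543884277344) (251.5769805908203, 115.0321044921875) 0.058833688497543335 rel [0.00048087 0.00711767]
[ 0.54890048 -0.20733311  0.16828574] [-1.79962600e+02 -3.37180496e-02  9.00906154e+01] [ 0.17979189  0.24333801 -4.85481237]
shift cm [-0.12 -0.15  6.84] turn [-0.03 -0.02  0.1 ] pos [ 0.549  -0.2073  0.1684] [-1.7997e+02 -2.0000e-02  9.0100e+01]
```

View pics/hs.png

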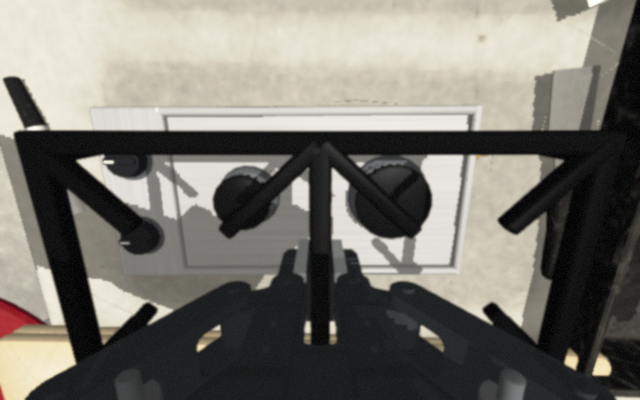

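The support is held level, with both caps visible beneath it at (245,202) and (390,200). The well's rear corners are near (165,115) and (471,114), which I'll use to check the hob's centre.

```bash
python3 -c "
from h import *
p=vision.camera('wrist')
print(onplane(p,[[165,115],[471,114],[481,106],[92,107]],.044))"
```

```text
[[ 0.41852615 -0.13683313  0.044     ]
 [ 0.67723109 -0.13571794  0.044     ]
 [ 0.6846528  -0.1293107   0.044     ]
 [ 0.35880076 -0.13074333  0.044     ]]
```

carry_out --pt "0 -0.12 -0.12 2 0 0 0" --pt "0 -0.12 -0.12 4 0 0 0" --pt "0 -0.12 -0.12 6 0 0 0" --pt "0 -0.12 -0.12 8 0 0 0" --pt "0 -0.12 -0.12 8.6 0 0 0"

```text
t: 35.7
tool_pos: [0.5466, -0.2085, 0.0807]
tool_rot: [-179.8, -0.1, 90.1]
force: [-0.5, 0.5, -5.7]
gripper_width: 0.094
grasp_force: 79.0
```

carry_out --pt "0 0 0 0 0 0 0" --pt "0 0 0 0 0 0 0" --pt "0 0 0 0.3 0 0 0" --pt "0 0 0 0.6 0 0 0"

```text
t: 36.1
tool_pos: [0.5483, -0.2102, 0.0774]
tool_rot: [179.9, 0.0, 90.0]
force: [-0.3, 0.2, -5.8]
gripper_width: 0.095
grasp_force: 79.1
```

carry_out --pt "0 0 0 0.4 0 0 0" --pt "0 0 0 0.8 0 0 0" --pt "0 0 0 1.0 0 0 0" --pt "0 0 0 1.1 0 0 0" --pt "0 0 0 1.1 0 0 0"

```text
t: 36.6
tool_pos: [0.5476, -0.2099, 0.0654]
tool_rot: [-180.0, -0.0, 90.0]
force: [0.3, 0.1, -5.6]
gripper_width: 0.091
grasp_force: 79.0
```

carry_out --pt "0 0 0 0.05 0 0 0" --pt "0 0 0 0.15 0 0 0" --pt "0 0 0 0.15 0 0 0"

```text
t: 36.9
tool_pos: [0.5479, -0.21, 0.0644]
tool_rot: [180.0, 0.0, 90.0]
force: [-0.3, 0.6, -2.2]
gripper_width: 0.093
grasp_force: 79.3
```

carry_out --pt "0 0 0 0.1 0 0 0" --pt "0 0 0 0.1 0 0 0" --grip_force 30

```text
t: 37.1
tool_pos: [0.5479, -0.2101, 0.0643]
tool_rot: [180.0, 0.0, 90.0]
force: [-4.2, 2.2, 8.2]
gripper_width: 0.089
grasp_force: 80.9
```

carry_out --pt "1.6 0 0 0 0 0 0" --pt "2.4 0 0 0 0 0 0" --pt "2.4 0 0 0 0 0 0" --pt "2.4 0 0 0 0 0 0" --pt "2.4 0 0 -0.5 0 0 0"

```text
t: 37.6
tool_pos: [0.5473, -0.2098, 0.0677]
tool_rot: [-179.9, -0.0, 90.0]
force: [0.2, -0.1, 0.2]
gripper_width: 0.279
grasp_force: 0.0
```

carry_out --pt "2.4 0 0 -2 0 0 0" --pt "2.4 0 0 -5 0 0 0" --pt "2.4 0 0 -9 0 0 0" --pt "2.4 0 0 -13 0 0 0" --pt "2.4 0 0 -16 0 0 0"

```text
t: 38.1
tool_pos: [0.5481, -0.2102, 0.2312]
tool_rot: [179.9, 0.1, 90.0]
force: [0.5, -0.2, 0.5]
gripper_width: 0.284
grasp_force: 0.0
```

carry_out --pt "2.4 -8 0 0 0 0 0" --pt "2.4 -8 0 0 0 0 0" --pt "2.4 -8 0 0 0 0 0" --pt "2.4 -8 0 0 0 0 0" --pt "2.4 -8 0 0 0 0 0"

```text
t: 38.6
tool_pos: [0.5476, -0.289, 0.2281]
tool_rot: [-180.0, -0.0, 90.0]
force: [0.4, 0.4, -0.4]
gripper_width: 0.28
grasp_force: 0.0
```

```bash
python3 sup.py w17 .082; python3 -c "
from h import *
p=vision.camera('top');w=cloud(p);r=vision.silhouettes('timer',p)
print([np.round(np.nanmedian(w[x['mask']],0),3) for x in r[:1]])
p=vision.camera('wrist');w=cloud(p);m=vision.silhouettes('pan_support',p)[0]['mask'];k=m&(abs(w[...,2]-.081)<.006);q=w[k];A=np.c_[q[:,:2]-q[:,:2].mean(0),np.ones(len(q))];print(np.linalg.lstsq(A,q[:,2],rcond=None)[0])"
```

```text
0.66 15952
top z [0.07667663 0.08058416 0.08220852]
175 465 27 176
rect [ 548.6 -210.8] [128.2 247.7] 89.99
[ 0.54773884 -0.28886818  0.22821224] [-1.79989681e+02 -1.78019785e-02  9.00576640e+01]
[array([ 0.774, -0.012,  0.027])]
[ 0.00019435 -0.00205177  0.08048962]
```

View pics/w17.png

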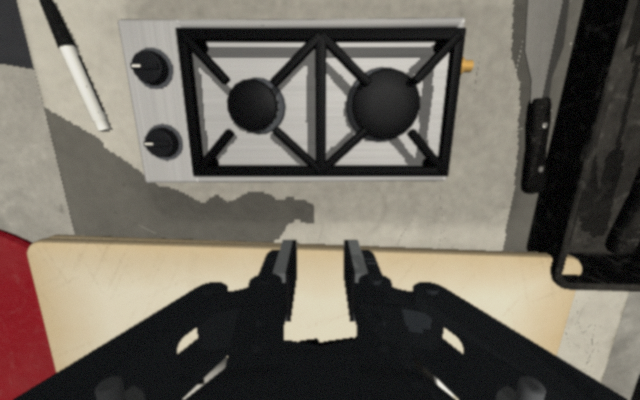

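The support stands level inside the well, with its top at about 81 mm and its centre at (0.5486, −0.2108). Both caps are centred under it, and the timer hasn't moved. I'm handing the job in.

```bash
python3 -c "
from h import *
print(manip.finish_job())"
```

```text
the job is handed in; nothing more can be done
None
```

I put both burners back together and handed the job in after about 39 s of the 120 s: spreaders and caps seated, the pan support standing level in the well, and the timer not moved. The hand-in returned no verdict, so this rests on my last camera measurements.

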